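# Seat the keyed instrument cassette in the sloped drain stand

### The arm

A 6-joint arm with a two-finger parallel gripper is mounted at the origin on the work surface. World frame = base frame: x ahead of the robot, y to its left, z up, the work surface at z = 0. Lengths are in m, angles in rad, forces in N, time in s.
With the tool pointing down it reaches from about 0.275 to 0.825 m from the base axis. Payload 5.2 kg.
Tool frame: the origin (TCP) lies on the centre line of the jaws, within the pads' length; the fingertips stand 8 mm ahead of it and the grasp point (between the pads) lies 11 mm behind it; z points along the fingers, y is the line along which they close (so a half turn about z gives the same grasp; the last joint's range is limited). The gripper opens to 93 mm and grips with 3 to 60 N. Pads are 15 mm wide; open, the fingers measure 128 mm over their backs; the gripper's body (75 mm by 188 mm) begins 65 mm behind the grasp point.
Start: joints at [-1.487, 0.259, 1.535, -0, 1.348, -0.203], TCP at [0.156, -0.528, 0.227] pointing down, gripper open.
Joint ranges: [-3.14, 3.14], [-0.91, 2.08], [0.19, 2.58], [-1.22, 4.36], [0.22, 2.71], [-3.12, 3.12]. Speed limits (rad/s): [2.57, 2.57, 3.14, 3.14, 3.14, 3.14].

### API

Orientations are given as a unit quaternion [x, y, z, w].
In Python, from cell import * gives the robot as it stands.
- The arm moves only by the tool step_arm, never from a script. Its argument "series" is a list of rows, each a list of 7 numbers: the shift along the tool's x, y, z normalised to -1 to 1, where 1 is 0.25 m, then the turn, a rotation vector about the tool's x, y, z normalised to -1 to 1, where 1 is pi rad, then the closure, from -1 (fully open) to 1 (shut). A call has exactly 8 rows; each row is the pose to reach, as a shift and turn from the pose commanded when the call began, along the tool's axes at that moment, turning the shorter way round; what a row does not reach only later rows make up. A row lasts 1/10 s, in which the tool goes at most 50 mm and 8.59 degrees, less where a joint would pass 70% of its speed; a pose out of reach is approached as far as the arm can. A call with a number of a shift or a turn outside -1 to 1 is refused whole. A call with a gripper value outside its range is refused whole. The fingers move at their own pace and stop on an object; "force" is the grip in N (left out, the last holds). Time passes only in rows, so rows that repeat a pose let the fingers close, or fill a call up. It gives the time, the measured TCP pose, the force, the opening and the grip force at its end, in the units of the state.
- observe(): the state, without advancing time (a new reading comes with each control period).
- grab_frame(name): name is "scene" or "top" or "wrist"; returns (picture, depth): 480x640x3 uint8, red, green, blue; 480x640 float32, m along the optical axis (not along the pixel's ray), 0 where there is no reading.
- calibration(name): a dict with "mtx" (3x3 intrinsics, pixels), "dist_coeffs" ([k1, k2, p1, p2, k3] as OpenCV has them; the pictures are not rectified), "cam_to_world" (4x4, takes a point from camera to world coordinates); the wrist camera has in their place "tool_from_camera" (4x4, takes a point from camera to tool coordinates, whose origin is the TCP and whose axes are the flange's). Camera axes: x right, y up, looking along -z (the intrinsics and any distortion apply to the point x, -y, -z); pixel columns grow to the right and rows downward; lengths in m; the calibration is good to about 2 mm. A picture is of the moment at which its call begins: read the wrist's pose just before it. calibration takes no time and is no camera call.
- finish_job(): hands the job in; it is judged then, once.
Trained networks look in the newest picture that a camera, given by its name, has taken for a name from the list of things; names that differ only in an ending like _2 or _b are one class to them, and where a whole thing is asked for, a point or a joint stands for the part that bears it (a point fixed in the world has none). Each returns a list of dicts, best first, with "p" (0 to 1); they miss things now and then, are a little off and sometimes report something else, mostly with a low value. They report only what shows in the picture. A call takes as long as a camera call. They do not tell look-alikes from the thing itself.
- silhouettes(name, camera): "region" (480x640 bool, what is visible of it) and "pixel" ([column, row] in pixels, amid what is visible of it).
- tip_of(name, camera): "pixel" ([column, row] in pixels: a listed point, or the origin of a listed thing).
The state is a dict: "time": time; "joints": joint angles; "qd": joint speeds; "joint_torque": joint torques, N m; "tool_pos": TCP position; "tool_rot": TCP orientation; "contact_force": force on the tool from outside, world axes, zero at the start; "ft_torque": the same for the moment, N m; "opening": finger opening in m; "grasp_force": force on a finger pad.
Only numpy, scipy, OpenCV 4.12 (cv2) and the standard library are available. Lean on these libraries where they do the work, as an engineer would, in place of code of your own. Each camera call takes 0.05 s, during which the arm holds its last target. There are 200 camera calls.

### The job

Pick up the steel instrument cassette by its grip bar and set it in the pocket of the sloped drain stand, tongue downhill, flat on the pocket floor and square between the walls. Nobody noted how far along the slope the pocket frame is set, so feel gently for its tall stop, never ramming it; keep the cassette in hand until it is fully home (no dropping it or letting it slide in by itself), then let go. Leave the bottle, bowl and brush where they are.

Things in the scene. Friction and masses are not known exactly. Their poses are not given: they have to be found in the camera images.
- cassette: Loose closed steel cassette, 0.2 to 0.4 kg. Main block 80 (x) x 64 (y) x 16 (z) mm with a tongue on its -x end and a grip bar on top. Origin: centre of the main block's underside. Starts flat on the counter, z up.
- tongue_tip (a point): Middle of the tongue's end face, at cassette (-56, 0, 8) mm. The tongue is 30 mm wide (y), 16 high and sticks out 16 from the main block.
- grip_bar (a point): Point in the cassette's solid grip bar, at cassette (0, 0, 36) mm. The bar is 70 (x) x 14 (y) mm and stands from z = 16 to z = 44, centred.
- deck: Sloped steel plate of the fixed drain stand, 180 (x) x 116 (y) mm, tilted 30 degrees. Origin: centre of its upper face, 64 mm above the counter. x points up the slope (away from the robot, but for the stand's yaw), z is the plate's normal. A pocket frame on it is held stiffly at a setting d along x, anywhere from -25 to +25 mm, which is not reported; d does not change during the work.
- slope_low (a point): Middle of the deck's low edge, deck (-90, 0, 0) mm. The frame's tall stop is near it: a wall 8 mm thick, 70 wide (y), its uphill face at deck x = d-49.5, top at deck z = 25. It closes the downhill end of the pocket's tongue notch: 34 wide, x = d-49.5 to d-33.5.
- slope_high (a point): Middle of the deck's high edge, deck (90, 0, 0) mm. Main pocket in deck mm: 83 long (x = d-33.5 to d+49.5), 67 wide (y = -33.5 to 33.5), floor at z = 3; all walls but the stop rise to z = 12. Frame outside: x = d-57.5 to d+62, y = -47 to 47. Seated, the cassette's origin is at about (d+8, 0, 3), its axes parallel to the deck's.
- spray: Bystander: white bottle, 64 mm across, 170 high, upright; origin at the centre of its underside.
- bowl: Bystander: small steel bowl, 90 mm across the rim, 35 high; origin at the centre of its underside.
- brush: Bystander: cleaning brush 160 mm long lying on the counter along its x; origin under its middle.
There are look-alikes about, which are no part of the job. There is more than one size of the part that bears deck; the job needs the middle-sized.

How it is judged:
On the way:
1. the cassette is fully home in the pocket, flat and square, while the gripper still holds it (z of cassette in the frame of deck between 0 and 0.0055 m and x of cassette in the frame of deck between -0.021 and 0.037 m and y of cassette in the frame of deck between -0.004 and 0.004 m and angle between the z axis of cassette and the z axis of deck, either way round below 0.04 rad and angle between the x axis of cassette and the x axis of deck, either way round below 0.06 rad and contact force between the fingers and cassette above 1 N), for 0.2 s.
At the end, for the whole second after the job is handed in: The cassette is at rest in the pocket, tongue downhill: its underside within 2.5 mm of the pocket floor, flat within 0.04 rad and square within 0.06 rad to the deck, within 4 mm of the deck's centre line, and its origin at deck x between -21 and 37 mm (the range of pocket settings) (z of cassette in the frame of deck between 0 and 0.0055 m and x of cassette in the frame of deck between -0.021 and 0.037 m and y of cassette in the frame of deck between -0.004 and 0.004 m and angle between the z axis of cassette and the z axis of deck, either way round below 0.04 rad and angle between the x axis of cassette and the x axis of deck, either way round below 0.06 rad and linear speed of cassette below 0.01 m/s and angular speed of cassette below 0.1 rad/s); the robot touches nothing.
It fails at once if the cassette is rammed: pushed against the stop or the walls with more than 30 N while it is not yet down on the pocket floor (z of cassette in the frame of deck above 0.007 m and contact force between cassette and deck above 30 N).
It fails at once if the cassette drops or slides by itself, faster than 0.15 m/s with no finger on it (contact force between the fingers and cassette below 0.1 N and linear speed of cassette above 0.15 m/s).
It fails at once if the bottle, bowl or brush is moved more than 30 mm (distance of any of spray, bowl, brush from where it was at the start of the episode above 0.03 m).
It also fails if it takes over 48 s, if anything falls off the work surface, if the arm or the gripper's body presses on something with over 40 N, if the wrist force passes 120 N, or if a joint passes its speed limit or range.

## Working session

There is one attempt and no reset: what is moved stays moved. The work goes in short steps, Python scripts to look and compute and a tool call to move; the robot and the scene stay as the last step left them, time stands still between calls to the robot, and variables do not carry over. Pictures are saved under pics/ and viewed, at most 10 in all, crops included, and the job is handed in when it is done.

Besides the shell and the picture viewer there is one more tool, called after "Request:" as name([rows], argument=value, ...), one row to a line, values as JSON. step_arm: Moves the arm, as the interface text tells. Scaled input: -1 to 1 covers 0.25 m each way for a shift and pi rad each way for a turn. Its arguments: {"type":"object","properties":{"series":{"type":"array"},"force":{"type":"number"}},"required":["series"]}

```bash
ls; mkdir -p pics
cat > h.py <<'E'
from cell import *
import numpy as np, cv2
from scipy.spatial.transform import Rotation as R
def T_of(s):
    T=np.eye(4);T[:3,:3]=R.from_quat(s["tool_rot"]).as_matrix();T[:3,3]=s["tool_pos"];return T
def cam(name,s=None):
    c=calibration(name)
    T=np.array(c["cam_to_world"]) if "cam_to_world" in c else T_of(s or observe())@np.array(c["tool_from_camera"])
    return np.array(c["mtx"]),np.array(c["dist_coeffs"]),T
def rays(px,K,D):
    u=cv2.undistortPoints(np.array(px,float).reshape(-1,1,2),K,D).reshape(-1,2)
    return np.c_[u[:,0],-u[:,1],-np.ones(len(u))]
def pts(px,depth,K,D,T):
    px=np.array(px).reshape(-1,2); d=depth[px[:,1].astype(int),px[:,0].astype(int)]
    P=rays(px,K,D)*d[:,None]; ok=d>0
    return (P@T[:3,:3].T+T[:3,3])[ok]
def save(n,img): cv2.imwrite(n,cv2.cvtColor(img,cv2.COLOR_RGB2BGR))
E
python3 - <<'E'
from h import *
import pickle
out=[]
for n in["scene","top"]:
    im,d=grab_frame(n);K,D,T=cam(n);out.append(im)
    for t in["cassette","deck","spray","bowl","brush","slope_low","slope_high","grip_bar","tongue_tip"]:
        for r in silhouettes(t,n) if t in["cassette","deck","spray","bowl","brush"] else tip_of(t,n):
            if r["p"]<.3: continue
            p=r["pixel"]; e=""
            if "region" in r:
                yx=np.argwhere(r["region"]); P=pts(yx[:,::-1],d,K,D,T)
                if len(P): e=(len(P),np.median(P,0).round(3),np.percentile(P,2,axis=0).round(3),np.percentile(P,98,axis=0).round(3))
            else: e=pts([p],d,K,D,T).round(3)
            print(n,t,round(r["p"],2),np.round(p),e)
    pickle.dump((im,d,K,D,T),open(n+".pkl","wb"))
save("pics/a.png",cv2.resize(np.vstack(out),(600,900))[:,:]) 
save("pics/s.png",out[0]);save("pics/t.png",out[1])
E
```

```text
pics
scene cassette 0.74 [396. 250.] (934, array([0.638, 0.117, 0.017]), array([0.589, 0.092, 0.003]), array([0.677, 0.155, 0.046]))
scene deck 0.84 [321. 456.] (3027, array([ 0.755, -0.345,  0.05 ]), array([ 0.701, -0.391,  0.006]), array([ 0.827, -0.302,  0.083]))
scene deck 0.67 [296. 330.] (3751, array([ 0.585, -0.192,  0.077]), array([ 0.496, -0.256,  0.02 ]), array([ 0.656, -0.117,  0.108]))
scene deck 0.61 [156. 274.] (4535, array([ 0.283, -0.273,  0.105]), array([ 0.177, -0.366,  0.035]), array([ 0.374, -0.174,  0.142]))
scene spray 0.64 [184. 419.] (1547, array([ 0.534, -0.446,  0.114]), array([ 0.504, -0.475,  0.011]), array([ 0.55 , -0.419,  0.171]))
scene bowl 0.68 [292. 247.] (1007, array([ 0.431, -0.017,  0.018]), array([ 0.398, -0.064,  0.001]), array([0.478, 0.017, 0.037]))
scene brush 0.89 [421. 155.] (642, array([0.542, 0.427, 0.018]), array([0.457, 0.4  , 0.001]), array([0.596, 0.467, 0.023]))
scene slope_low 0.89 [305. 434.] [[ 0.706 -0.331  0.003]]
scene slope_low 0.75 [278. 302.] [[ 0.489 -0.146 -0.001]]
scene slope_high 0.75 [316. 350.] [[ 0.644 -0.21   0.107]]
[... 882 characters left out ...]
3,  0.018]), array([ 0.399, -0.062,  0.002]), array([0.477, 0.017, 0.038]))
top brush 0.58 [122. 223.] (860, array([0.539, 0.433, 0.018]), array([0.453, 0.402, 0.009]), array([0.594, 0.464, 0.025]))
top slope_low 0.72 [409. 385.] [[ 0.167 -0.229  0.023]]
top slope_low 0.6 [376. 241.] [[ 0.496 -0.157  0.011]]
top slope_low 0.58 [451. 154.] [[ 0.704 -0.337  0.005]]
top slope_high 0.88 [404. 169.] [[ 0.669 -0.226 -0.002]]
top slope_high 0.59 [457. 307.] [[ 0.349 -0.313  0.141]]
top slope_high 0.55 [469.  98.] [[ 0.818 -0.365  0.078]]
top grip_bar 0.84 [255. 180.] [[0.635 0.124 0.043]]
top grip_bar 0.42 [389. 204.] [[ 0.575 -0.18   0.074]]
top tongue_tip 0.56 [259. 206.] [[ 0.58   0.118 -0.002]]
```

Run:
```python
import cv2
t=cv2.imread("pics/t.png");cv2.imwrite("pics/t2.png",cv2.resize(t[80:440,60:540],(800,600),interpolation=cv2.INTER_CUBIC))
```

```text
(no output)
```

View pics/t2.png

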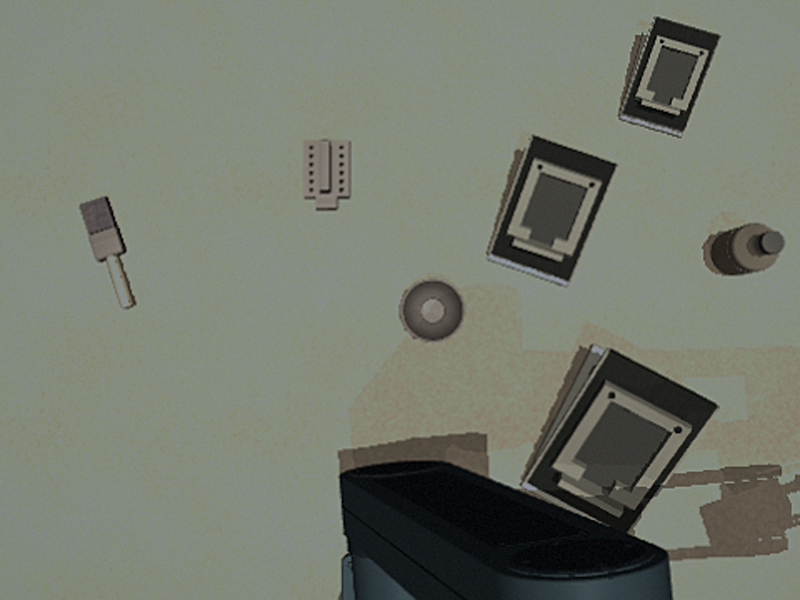

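View pics/s.png

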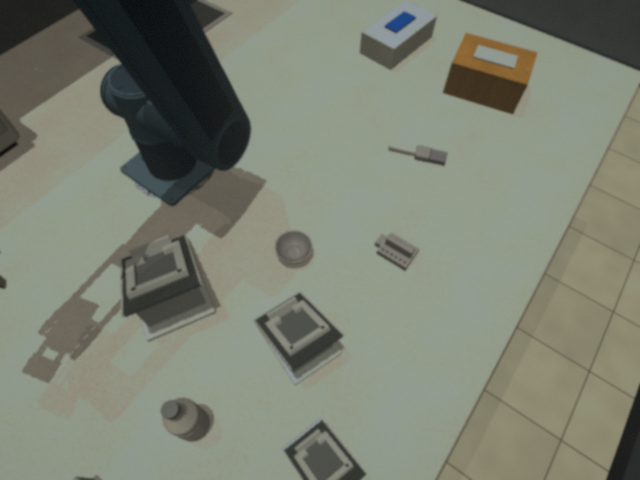

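```bash
cat >> h.py <<'E'
def rel(Tc,Tg):
    "numbers (normalised) for goal Tg from commanded Tc"
    d=np.linalg.inv(Tc)@Tg
    return np.r_[d[:3,3]/.25, R.from_matrix(d[:3,:3]).as_rotvec()/np.pi].round(4)
def down(x,y,z,yaw):
    T=np.eye(4);T[:3,:3]=(R.from_euler("z",yaw)*R.from_euler("x",np.pi)).as_matrix();T[:3,3]=x,y,z;return T
E
python3 - <<'E'
from h import *
import pickle
s=observe();print(s);T=T_of(s);print(T.round(3));c=calibration("wrist");print(c)
# cassette yaw/pos from bar top in both views; deck plane fit
for n in["top","scene"]:
    im,d,K,D,Tc=pickle.load(open(n+".pkl","rb"))
    vv,uu=np.mgrid[0:480,0:640];P=pts(np.c_[uu.ravel(),vv.ravel()],d,K,D,Tc)
    B=P[(abs(P[:,0]-.63)<.07)&(abs(P[:,1]-.123)<.06)&(P[:,2]>.035)]
    m=B.mean(0);w,v=np.linalg.eigh(np.cov(B[:,:2].T));print(n,"bar",len(B),m,np.ptp(B,axis=0),np.degrees(np.arctan2(v[1,1],v[0,1])))
    B=P[(abs(P[:,0]-.63)<.09)&(abs(P[:,1]-.123)<.06)&(P[:,2]>.01)&(P[:,2]<.03)];r=cv2.minAreaRect(B[:,:2].astype(np.float32));print(r,B[:,2].mean())
for yaw in(0,np.pi,-1.5): print(rel(T,down(.6,.12,.25,yaw)))
E
```

```text
{'time': 1.0, 'joints': array([-1.48679166e+00,  2.58606108e-01,  1.53501108e+00, -1.31205513e-05,
        1.34798453e+00, -2.02773501e-01]), 'qd': array([-6.75431679e-04,  6.76118454e-06, -1.00735477e-03, -3.50816580e-04,
        4.43597607e-04, -3.52702924e-04]), 'joint_torque': array([-2.61025321e-03, -4.37210369e+01, -2.84310347e+01,  7.17661553e-02,
        3.13835568e-02, -1.77609905e-05]), 'tool_pos': array([ 0.1556072 , -0.52753228,  0.22664499]), 'tool_rot': array([ 9.89737180e-01,  1.42899666e-01, -6.11762565e-06, -4.90748679e-06]), 'contact_force': array([ 0.55676094, -0.02049394,  0.35164173]), 'ft_torque': array([ 0.00406966,  0.01886262, -0.03634601]), 'grasp_force': 0.0, 'opening': 0.09284344945018795}
[[ 0.959  0.283 -0.     0.156]
 [ 0.283 -0.959  0.    -0.528]
 [-0.    -0.    -1.     0.227]
 [ 0.     0.     0.     1.   ]]
{'mtx': array([[375.07581018,   0.        , 325.32894989],
       [  0.        , 375.07581018, 241.6879529 ],
       [  0.        ,   0.        ,   1.        ]]), 'dist_coeffs': array([-0.07370862,  0.        ,  0.        ,  0.        ,  0.        
[... 275 characters left out ...]
1],
       [ 0.00000000e+00,  0.00000000e+00,  0.00000000e+00,
         1.00000000e+00]])}
top bar 186 [0.6366875  0.12400871 0.04371008] [0.06747802 0.01405889 0.01615484] -179.5017971867907
((0.6286853551864624, 0.11282473057508469), (0.08482461422681808, 0.0960903987288475), 89.94303894042969) 0.016585676299270113
scene bar 208 [0.63988037 0.12241657 0.04254271] [0.06953964 0.01663111 0.01254624] -179.78828626330858
((0.6307979226112366, 0.12415391951799393), (0.09679995477199554, 0.06704684346914291), 0.4548740088939667) 0.01678541504665568
[ 2.4376 -1.9815 -0.0934 -0.      0.      0.0913]
[ 2.4376 -1.9815 -0.0934 -0.     -0.     -0.9087]
[ 2.4376 -1.9815 -0.0934  0.      0.      0.5688]
```

Run:
```python
from h import *
T=T_of(observe());g=down(.6,-.18,.23,0);print(rel(T,g))
```

```text
[ 2.0982 -0.8305 -0.0134 -0.      0.      0.0913]
```

Request:
step_arm([
  [0.17,-0.07,0,0,0,0,-1],
  [0.35,-0.14,0,0,0,0,-1],
  [0.53,-0.21,0,0,0,0,-1],
  [0.7,-0.28,0,0,0,0,-1],
  [0.85,-0.35,0,0,0,0,-1],
  [1,-0.41,0,0,0,0,-1],
  [1,-0.41,0,0,0,0,-1],
  [1,-0.41,0,0,0,0,-1],
])

```text
time: 1.8
tool_pos: [0.3669, -0.358, 0.2267]
tool_rot: [0.99, 0.144, -0.0, 0.0]
contact_force: [0.2, 0.2, -0.7]
opening: 0.0929
grasp_force: 0.0
```

Request:
step_arm([
  [0.17,-0.07,0,0,0,0.02,-1],
  [0.35,-0.14,0,0,0,0.05,-1],
  [0.53,-0.21,0,0,0,0.08,-1],
  [0.7,-0.28,0,0,0,0.09,-1],
  [0.85,-0.35,0,0,0,0.09,-1],
  [1,-0.41,0,0,0,0.09,-1],
  [1,-0.41,0,0,0,0.09,-1],
  [1,-0.41,0,0,0,0.09,-1],
])

```text
time: 2.6
tool_pos: [0.5768, -0.1905, 0.2261]
tool_rot: [1.0, 0.002, -0.001, 0.0]
contact_force: [-0.3, 0.6, 0.7]
opening: 0.0929
grasp_force: 0.0
```

Run:
```python
from h import *
import pickle
s=observe();print(s["tool_pos"],s["joints"].round(3),s["contact_force"],s["time"])
im,d=grab_frame("wrist");K,D,T=cam("wrist",s);save("pics/w1.png",im)
for t in["slope_low","slope_high"]:
    for r in tip_of(t,"wrist"): print(t,r["p"],r["pixel"],pts([r["pixel"]],d,K,D,T))
pickle.dump((im,d,K,D,T),open("w1.pkl","wb"))
```

```text
[ 0.5768428  -0.19048603  0.22610887] [-5.020e-01  3.630e-01  1.390e+00 -1.000e-03  1.390e+00  1.065e+00] [-0.32159351  0.63157288  0.71829207] 2.6
slope_low 0.85 [481.0, 86.4] [[ 0.70086278 -0.33804694  0.00779672]]
slope_low 0.81 [294.4, 293.9] [[ 0.48408704 -0.15565693  0.00078794]]
slope_high 0.57 [353.1, 148.6] [[ 0.64300665 -0.20929929  0.10804845]]
```

View pics/w1.png

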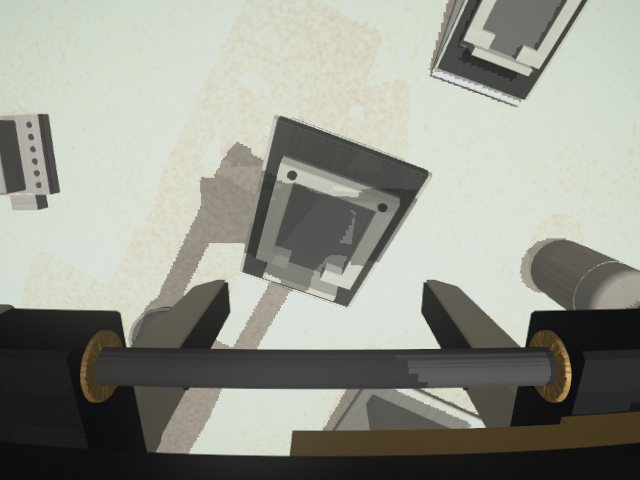

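```bash
cat > fit.py <<'E'
from h import *
import pickle,sys
from scipy.optimize import least_squares
def run(name,near=(.575,-.187)):
    im,d,K,D,T=pickle.load(open(name+".pkl","rb"))
    vv,uu=np.mgrid[0:480,0:640];P=pts(np.c_[uu.ravel(),vv.ravel()],d,K,D,T)
    P=P[np.hypot(P[:,0]-near[0],P[:,1]-near[1])<.12]; P=P[(P[:,2]>.012)&(P[:,2]<.125)]
    # plane: RANSAC w/ all surface points; dominated by z=0, 3, 12 layers -> take normal
    rng=np.random.default_rng(0);best=0
    for _ in range(1500):
        a=P[rng.choice(len(P),3,False)];n=np.cross(a[1]-a[0],a[2]-a[0]);l=np.linalg.norm(n)
        if l<1e-6: continue
        n=n/l*np.sign(n[2])
        if abs(np.arccos(n[2])-np.pi/6)>.05: continue
        k=(abs((P-a[0])@n)<.0008).sum()
        if k>best: best,bn,b0=k,n,a[0]
    for _ in range(3):
        q=P[abs((P-b0)@bn)<.0012];b0=q.mean(0);bn=np.linalg.svd(q-b0)[2][2];bn*=np.sign(bn[2])
    h=(P-b0)@bn
    print(name,"n",bn.round(4),"tilt",np.degrees(np.arccos(bn[2])).round(2),"yaw",np.degrees(np.arctan2(-bn[1],-bn[0])).round(2))
    hh,e=np.histogram(h*1e3,np.arange(-20,32,1));print([(int(e[i]),int(hh[i])) for i in range(len(hh)) if hh[i]>15])
    return P,bn,b0,h
if __name__=="__main__":
    for n in sys.argv[1:]:run(n)
E
python3 fit.py w1 top scene
```

```text
w1 n [-0.4457  0.1549  0.8817] tilt 28.15 yaw -19.17
[(-8, 26), (-7, 127), (-6, 580), (-5, 807), (-4, 729), (-3, 893), (-2, 1698), (-1, 4146), (0, 4089), (1, 1929), (2, 431), (3, 184), (4, 168), (5, 186), (6, 198), (7, 587), (8, 1031), (9, 1098), (10, 1523), (11, 1067), (12, 232), (13, 125), (14, 71), (15, 61), (16, 65), (17, 57), (18, 72), (19, 106), (20, 306), (21, 95)]
top n [-0.4848  0.1629  0.8593] tilt 30.76 yaw -18.57
[(-9, 16), (-8, 29), (-7, 89), (-6, 146), (-5, 189), (-4, 247), (-3, 331), (-2, 348), (-1, 369), (0, 378), (1, 306), (2, 216), (3, 164), (4, 114), (5, 86), (6, 93), (7, 108), (8, 131), (9, 130), (10, 122), (11, 108), (12, 91), (13, 72), (14, 46), (15, 23), (20, 16), (21, 16), (22, 21), (23, 21), (26, 16)]
scene n [-0.4462  0.1549  0.8814] tilt 28.19 yaw -19.14
[(-8, 19), (-7, 51), (-6, 134), (-5, 146), (-4, 156), (-3, 185), (-2, 291), (-1, 465), (0, 478), (1, 332), (2, 182), (3, 77), (4, 45), (5, 41), (6, 52), (7, 86), (8, 139), (9, 176), (10, 192), (11, 151), (12, 90), (13, 31), (14, 16), (17, 16), (19, 17), (20, 28), (21, 32)]
```

```bash
cat > fit2.py <<'E'
from h import *
import pickle,sys
from scipy.optimize import differential_evolution
def deckT(x,y,yaw,tilt=np.pi/6,z=.064):
    T=np.eye(4);T[:3,:3]=(R.from_euler("z",yaw)*R.from_euler("y",-tilt)).as_matrix();T[:3,3]=x,y,z;return T
def model(q,d):
    x,y=q[:,0]*1e3,q[:,1]*1e3; u=x-d; ay=abs(y); h=np.full(len(q),np.nan)
    h[(abs(x)<90)&(ay<58)]=0
    h[(u>-57.5)&(u<62)&(ay<47)]=12
    h[(u>-57.5)&(u<-49.5)&(ay<35)]=25
    h[(u>-33.5)&(u<49.5)&(ay<33.5)]=3
    h[(u>-49.5)&(u<=-33.5)&(ay<17)]=3
    return h
def cost(p,P,c=5):
    T=deckT(p[0],p[1],p[2],p[4],.064+p[5]);q=(P-T[:3,3])@T[:3,:3]
    r=np.abs(q[:,2]*1e3-model(q,p[3]));r=np.where(np.isnan(r),c,np.minimum(r,c));return r.mean()
def fit(P,near=(.575,-.187)):
    b=[(near[0]-.03,near[0]+.03),(near[1]-.03,near[1]+.03),(-.6,0),(-25,25),(.47,.57),(-.008,.008)]
    return differential_evolution(cost,b,args=(P,),seed=1,popsize=20,maxiter=150,tol=1e-6)
if __name__=="__main__":
    for name in sys.argv[1:]:
        im,d,K,D,T=pickle.load(open(name+".pkl","rb"))
        vv,uu=np.mgrid[0:480,0:640];P=pts(np.c_[uu.ravel(),vv.ravel()],d,K,D,T)
        P=P[np.hypot(P[:,0]-.575,P[:,1]+.187)<.14]; P=P[(P[:,2]>.01)&(P[:,2]<.14)]
        if len(P)>6000:P=P[np.random.default_rng(0).choice(len(P),6000,False)]
        r=fit(P);print(name,r.x.round(4),"yaw",np.degrees(r.x[2]).round(2),"tilt",np.degrees(r.x[4]).round(2),r.fun.round(3))
E
time python3 fit2.py w1 top scene
```

```text
w1 [ 5.7110e-01 -1.8420e-01 -3.3780e-01  1.6888e+00  5.2320e-01  7.0000e-04] yaw -19.35 tilt 29.98 1.234
top [ 5.7180e-01 -1.8400e-01 -3.4270e-01  1.2072e+00  5.2260e-01  1.0000e-03] yaw -19.63 tilt 29.94 2.395
scene [ 0.5731 -0.1851 -0.325   0.0938  0.5224  0.0007] yaw -18.62 tilt 29.93 1.882
real	0m28.747s
user	0m30.209s
sys	0m0.279s
```

Request:
step_arm([
  [0.05,-0.18,0,0,0,0,-1],
  [0.1,-0.36,0,0,0,0,-1],
  [0.15,-0.54,0.05,0,0,0,-1],
  [0.2,-0.72,0.1,0,0,0,-1],
  [0.25,-0.88,0.2,0,0,0,-1],
  [0.28,-1.0,0.28,0,0,0,-1],
  [0.28,-1.0,0.28,0,0,0,-1],
  [0.28,-1.0,0.28,0,0,0,-1],
])

```text
time: 3.55
tool_pos: [0.6457, 0.0598, 0.1564]
tool_rot: [1.0, 0.002, -0.001, 0.0]
contact_force: [-0.6, -0.4, 0.3]
opening: 0.0931
grasp_force: 0.0
```

```bash
cat > cas.py <<'E'
from h import *
import sys,pickle
def look(png):
    s=observe();im,d=grab_frame("wrist");K,D,T=cam("wrist",s);save(png,im)
    print(s["tool_pos"],s["tool_rot"].round(4),s["time"])
    vv,uu=np.mgrid[0:480,0:640];P=pts(np.c_[uu.ravel(),vv.ravel()],d,K,D,T);px=np.c_[uu.ravel(),vv.ravel()][(d>0).ravel()]
    near=(abs(P[:,0]-.63)<.08)&(abs(P[:,1]-.123)<.06)
    for nm,lo,hi in(("bar",.035,.055),("block",.011,.022)):
        B=P[near&(P[:,2]>lo)&(P[:,2]<hi)];r=cv2.minAreaRect(B[:,:2].astype(np.float32));print(nm,len(B),np.round(r[0],4),np.round(r[1],4),round(r[2],2),np.percentile(B[:,2],[10,50,90]).round(4),B.mean(0).round(4))
    for t in("grip_bar","tongue_tip"):
        for r in tip_of(t,"wrist"): print(t,r["p"],r["pixel"],pts([r["pixel"]],d,K,D,T))
    return P
look(sys.argv[1])
E
python3 cas.py pics/w2.png; python3 -c "
import cv2;i=cv2.imread('pics/w2.png');print(i.shape)"
```

```text
[0.64569313 0.05983356 0.15638213] [ 1.e+00  2.e-03 -6.e-04  3.e-04] 3.55
bar 1837 [0.6381 0.126 ] [0.0702 0.0147] 0.1 [0.0415 0.0442 0.0452] [0.6401 0.1251 0.0436]
block 5735 [0.6299 0.1259] [0.0972 0.0648] 0.23 [0.0154 0.0164 0.0174] [0.6372 0.1233 0.0164]
grip_bar 0.73 [406.3, 423.8] [[ 0.44248224 -0.02201302  0.0052835 ]]
grip_bar 0.68 [241.2, 244.7] [[0.64148562 0.12390769 0.04449759]]
tongue_tip 0.88 [251.6, 297.2] [[0.58648754 0.1241327  0.01664319]]
(480, 640, 3)
```

View pics/w2.png

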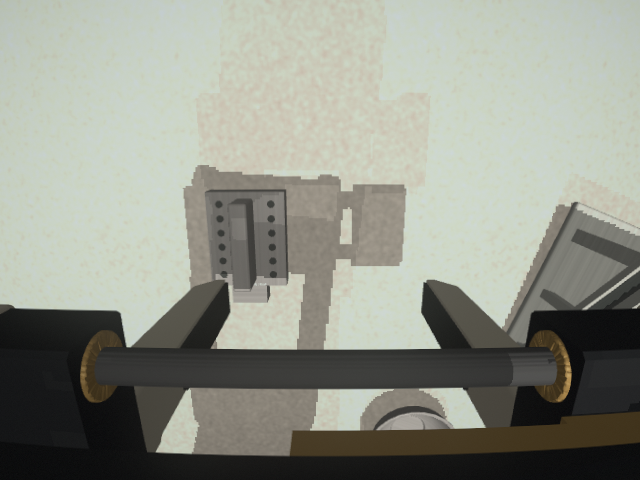

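Request:
step_arm([
  [-0.02,-0.13,0,0,0,0,-1],
  [-0.03,-0.261,0.0,0,0,0,-1],
  [-0.03,-0.261,0.12,0,0,0,-1],
  [-0.03,-0.261,0.27,0,0,0,-1],
  [-0.03,-0.261,0.4,0,0,0,-1],
  [-0.03,-0.261,0.48,0,0,0,-1],
  [-0.03,-0.261,0.51,0,0,0,-1],
  [-0.03,-0.261,0.51,0,0,0,-1],
])

```text
time: 4.5
tool_pos: [0.6384, 0.1247, 0.029]
tool_rot: [1.0, 0.001, -0.0, 0.0]
contact_force: [0.1, -0.7, 0.1]
opening: 0.0929
grasp_force: 0.0
```

Request:
step_arm([
  [0,0,0,0,0,0,0],
  [0,0,0,0,0,0,0.5],
  [0,0,0,0,0,0,1],
  [0,0,0,0,0,0,1],
  [0,0,0,0,0,0,1],
  [0,0,0,0,0,0,1],
  [0,0,0,0,0,0,1],
  [0,0,0,0,0,0,1],
], force=30)

```text
time: 5.3
tool_pos: [0.6384, 0.1261, 0.0291]
tool_rot: [1.0, 0.002, -0.0, -0.0]
contact_force: [-0.1, -0.7, 0.2]
opening: 0.0338
grasp_force: 0.0
```

```bash
python3 -c "
from h import *
print(observe())"
```

```text
{'time': 5.3, 'joints': array([2.38656257e-02, 6.12477314e-01, 1.49949654e+00, 2.04934873e-05,
       1.02975280e+00, 1.59057055e+00]), 'qd': array([-2.92303432e-04,  1.59191157e-03, -9.76179371e-04, -3.25112923e-05,
       -7.58468967e-04, -4.47427743e-04]), 'joint_torque': array([ 7.45096448e-03, -5.81374955e+01, -2.37353790e+01,  1.15026569e-02,
       -7.73545518e-02,  7.36840093e-05]), 'tool_pos': array([0.63837791, 0.12607605, 0.02910506]), 'tool_rot': array([ 9.99997916e-01,  2.04042312e-03, -6.71789610e-05, -7.31888383e-06]), 'contact_force': array([-0.08256285, -0.70741286,  0.18855656]), 'ft_torque': array([ 0.03466973,  0.07324615, -0.02872425]), 'grasp_force': 0.0, 'opening': 0.03381240799610903}
```

Request:
step_arm([
  [0,0,0,0,0,0,1],
  [0,0,0,0,0,0,1],
  [0,0,0,0,0,0,1],
  [0,0,0,0,0,0,1],
  [0,0,0,0,0,0,1],
  [0,0,0,0,0,0,1],
  [0,0,0,0,0,0,1],
  [0,0,0,0,0,0,1],
], force=30)

```text
time: 6.1
tool_pos: [0.6384, 0.1259, 0.0291]
tool_rot: [1.0, 0.002, -0.0, 0.0]
contact_force: [0.4, -1.1, -0.9]
opening: 0.0138
grasp_force: 30.0
```

```bash
cat > goal.py <<'E'
from h import *
from fit2 import deckT
import sys
DK=deckT(.5715,-.1842,-.338,np.pi/6,.0647)
F=np.eye(4);F[:3,:3]=np.diag([1,-1,-1.])
def goal(xd,yd,zd,off=.029):  # cassette origin in deck mm
    G=DK.copy()@F; G[:3,3]=(DK@np.r_[xd/1e3,yd/1e3,zd/1e3+off,1])[:3]; return G
def cur(s): # cassette origin in deck mm by measured pose, tilt errors (rad)
    T=T_of(s);p=np.linalg.inv(DK)@T; e=R.from_matrix(F[:3,:3]@p[:3,:3]).as_rotvec()
    q=p@np.r_[0,0,.029,1]; return (q[:3]*1e3).round(2),e.round(4),(DK[:3,:3].T@s["contact_force"]).round(2)
if __name__=="__main__":
    s=observe();print("cur deck mm, err rad, force deck:",*cur(s),"t",s["time"],s["grasp_force"],s["joints"].round(2))
    if len(sys.argv)>3: G=goal(*map(float,sys.argv[1:4]));print(rel(T_of(s),G),G[:3,3])
E
python3 goal.py 25 0 75
```

```text
cur deck mm, err rad, force deck: [-66.69 314.77 -36.07] [ 0.0894 -0.5185 -0.3342] [ 0.23 -0.87 -1.14] t 6.1 29.999746084213257 [ 0.02  0.61  1.5  -0.    1.03  1.59]
[-0.387   1.1988 -0.5524 -0.0285  0.165   0.1064] [ 0.54286781 -0.17413612  0.16726664]
```

Request:
step_arm([
  [0,0,-0.04,0,0,0,1],
  [0,0,-0.1,0,0,0,1],
  [0,0,-0.2,0,0,0,1],
  [0,0,-0.32,0,0,0,1],
  [0,0,-0.45,0,0,0,1],
  [0,0,-0.58,0,0,0,1],
  [0,0,-0.64,0,0,0,1],
  [0,0,-0.64,0,0,0,1],
])

```text
time: 6.9
tool_pos: [0.6403, 0.1263, 0.194]
tool_rot: [1.0, 0.002, 0.004, -0.0]
contact_force: [-0.5, 0.3, -1.1]
opening: 0.0132
grasp_force: 30.0
```

```bash
python3 goal.py 25 0 75
```

```text
cur deck mm, err rad, force deck: [ 17.35 315.84 105.8 ] [ 0.0912 -0.5108 -0.3339] [-1.    0.1  -0.69] t 6.9 29.999527037143707 [0.02 0.46 1.32 0.   1.35 1.59]
[-0.3956  1.2002  0.1035 -0.029   0.1626  0.1063] [ 0.54286781 -0.17413612  0.16726664]
```

Request:
step_arm([
  [-0.04,0.1,0,0,0,0,1],
  [-0.1,0.24,0,-0.004,0.02,0.013,1],
  [-0.16,0.4,0,-0.009,0.05,0.033,1],
  [-0.22,0.56,0,-0.014,0.08,0.052,1],
  [-0.28,0.72,0,-0.02,0.11,0.072,1],
  [-0.33,0.86,0,-0.025,0.14,0.092,1],
  [-0.38,0.96,0.0,-0.029,0.163,0.106,1],
  [-0.39,0.98,0.0,-0.029,0.163,0.106,1],
])

```text
time: 7.7
tool_pos: [0.5372, -0.1195, 0.1863]
tool_rot: [0.953, -0.164, 0.25, 0.044]
contact_force: [-0.1, -0.4, -2.7]
opening: 0.0139
grasp_force: 30.0
```

```bash
python3 goal.py 25 0 60
python3 - <<'E'
from h import *
import pickle
im,d=grab_frame("top");save("pics/t3.png",cv2.resize(im[120:300,250:500],(750,540)))
im,d=grab_frame("scene");save("pics/s3.png",cv2.resize(im[200:400,180:440],(780,600)))
E
python3 goal.py
```

```text
cur deck mm, err rad, force deck: [ 13.89  49.55 103.24] [-0.0034 -0.0105  0.0014] [-1.34 -0.4  -2.4 ] t 7.7 29.999586939811707 [-0.46  0.03  2.04  0.1   0.56  1.38]
[ 0.0453  0.1979  0.1732  0.0011  0.0033 -0.0004] [ 0.54994346 -0.17662313  0.15427626]
cur deck mm, err rad, force deck: [ 18.04  50.47 103.53] [-0.0027 -0.0079 -0.0003] [-0.59 -0.74 -1.74] t 7.8 29.999422430992126 [-0.46  0.03  2.04  0.1   0.57  1.38]
```

View pics/s3.png

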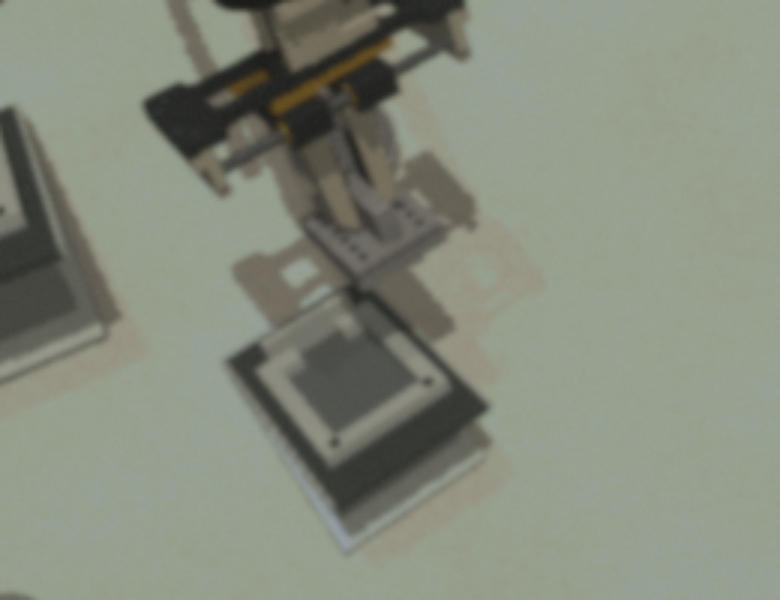

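Request:
step_arm([
  [0.01,0.06,0,0,0.002,0,1],
  [0.02,0.13,0.03,0,0.002,0,1],
  [0.03,0.18,0.08,0,0.002,0,1],
  [0.03,0.2,0.13,0,0.002,0,1],
  [0.03,0.2,0.17,0,0.002,0,1],
  [0.03,0.2,0.17,0,0.002,0,1],
  [0.03,0.2,0.17,0,0.002,0,1],
  [0.03,0.2,0.17,0,0.002,0,1],
])

```text
time: 8.6
tool_pos: [0.5515, -0.1751, 0.1563]
tool_rot: [0.952, -0.161, 0.255, 0.045]
contact_force: [-0.2, 0.5, -2.1]
opening: 0.0137
grasp_force: 30.0
```

```bash
python3 goal.py 25 0 25
cat > vis.py <<'E'
from h import *
from goal import *
import sys
s=observe();im,d=grab_frame("wrist");K,D,T=cam("wrist",s);save(sys.argv[1],im)
vv,uu=np.mgrid[0:480,0:640];P=pts(np.c_[uu.ravel(),vv.ravel()],d,K,D,T)
q=(np.linalg.inv(DK)@np.c_[P,np.ones(len(P))].T)[:3].T*1e3
np.save("q.npy",q)
E
python3 vis.py pics/w4.png
```

```text
cur deck mm, err rad, force deck: [26.87  1.96 61.23] [-0.0016  0.0004 -0.0029] [-1.32  0.44 -1.63] t 8.6 29.999598562717438 [-0.57  0.12  2.04  0.25  0.49  1.14]
[-7.500e-03  7.800e-03  1.449e-01  5.000e-04 -1.000e-04  9.000e-04] [ 0.5664533  -0.18242615  0.12396537]
```

View pics/w4.png

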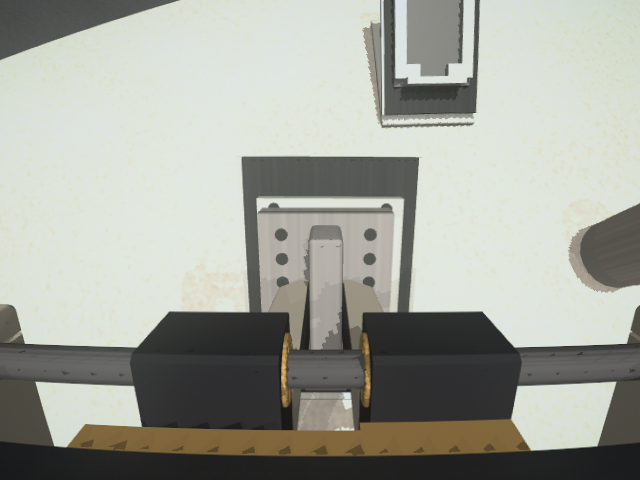

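Run:
```python
import numpy as np
q=np.load("q.npy")
def band(lo,hi,x0,x1,ym=75):
    return q[(q[:,2]>lo)&(q[:,2]<hi)&(q[:,0]>x0)&(q[:,0]<x1)&(abs(q[:,1])<ym)]
for nm,lo,hi,a,b in(("block top",72,82,20,60),("deck",-4,5,70,100),("deck lo",-4,5,20,70),("frame",8,16,40,75),("frame up",8,16,52,75)):
    B=band(lo,hi,a,b)
    print(nm,len(B),"z",np.median(B[:,2]).round(2))
    for x in range(a,b,8):
        c=B[(B[:,0]>=x)&(B[:,0]<x+8)]
        if len(c)>8: print("  x",x,"y",c[:,1].min().round(1),c[:,1].max().round(1),len(c))
    if len(B): print("  xmax by y",[(y,B[(abs(B[:,1]-y)<4),0].max().round(1)) for y in(-50,-28,-15,15,28,50) if (abs(B[:,1]-y)<4).any()])
B=band(72,82,20,70,40); print(np.polyfit(B[:,0],B[:,2],1),np.polyfit(B[:,1],B[:,2],1))
```

```text
block top 6270 z 77.93
  x 20 y -29.8 34.5 405
  x 28 y -29.8 34.6 1019
  x 36 y -29.9 34.5 1532
  x 44 y -29.6 34.6 1620
  x 52 y -29.7 34.5 1694
  xmax by y [(-28, np.float64(60.0)), (-15, np.float64(60.0)), (15, np.float64(60.0)), (28, np.float64(60.0))]
deck 5346 z 0.24
  x 70 y -61.4 61.0 2212
  x 78 y -61.4 61.0 2348
  x 86 y -61.7 60.3 786
  xmax by y [(-50, np.float64(88.6)), (-28, np.float64(88.5)), (-15, np.float64(88.5)), (15, np.float64(88.4)), (28, np.float64(88.5)), (50, np.float64(88.5))]
deck lo 3984 z 0.23
  x 20 y -61.2 60.7 353
  x 28 y -61.1 60.9 363
  x 36 y -61.0 61.0 380
  x 44 y -61.1 60.7 378
  x 52 y -61.1 61.0 398
  x 60 y -61.2 61.1 1563
  x 68 y -61.2 61.0 549
  xmax by y [(-50, np.float64(69.9)), (-28, np.float64(69.9)), (-15, np.float64(69.8)), (15, np.float64(69.7)), (28, np.float64(69.6)), (50, np.float64(69.6))]
frame 1829 z 12.27
  x 40 y -47.5 -41.9 108
  x 48 y -47.7 46.5 110
  x 56 y -47.4 46.8 1611
  xmax by y [(-50, np.float64(63.6)), (-28, np.float64(63.7)), (-15, np.float64(63.6)), (15, np.float64(63.8)), (28, np.float64(63.7)), (50, np.float64(63.7))]
frame up 1674 z 12.27
  x 52 y -47.7 46.5 685
  x 60 y -47.3 46.8 989
  xmax by y [(-50, np.float64(63.6)), (-28, np.float64(63.7)), (-15, np.float64(63.6)), (15, np.float64(63.8)), (28, np.float64(63.7)), (50, np.float64(63.7))]
[-1.38145526e-02  7.85074404e+01] [-1.37494056e-04  7.78273913e+01]
```

Request:
step_arm([
  [-0.01,0.006,0.02,0,0,0,1],
  [-0.02,0.011,0.06,0,0,0,1],
  [-0.028,0.011,0.1,0,0,0,1],
  [-0.028,0.011,0.14,0,0,0,1],
  [-0.028,0.011,0.165,0,0,0,1],
  [-0.028,0.011,0.176,0,0,0,1],
  [-0.028,0.011,0.176,0,0,0,1],
  [-0.028,0.011,0.176,0,0,0,1],
])

```text
time: 9.45
tool_pos: [0.5655, -0.1838, 0.1145]
tool_rot: [0.952, -0.162, 0.255, 0.045]
contact_force: [-0.6, 0.7, -2.2]
opening: 0.0138
grasp_force: 30.0
```

```bash
python3 goal.py
cat > vis2.py <<'E'
import sys;sys.argv=["x","pics/%s.png"%sys.argv[1]]
exec(open("vis.py").read())
def ed(lo,hi,x0,x1,ym):
    B=q[(q[:,2]>lo)&(q[:,2]<hi)&(q[:,0]>x0)&(q[:,0]<x1)&(abs(q[:,1])<ym)]
    if len(B)<10: return None
    ys=[];
    for x in np.arange(x0,x1,4):
        c=B[(B[:,0]>=x)&(B[:,0]<x+4)]
        if len(c)>20: ys.append((c[:,1].min(),c[:,1].max()))
    return len(B),np.median(ys,0).round(2),"mid",np.median(np.mean(ys,1)).round(2),"xmax",np.percentile(B[:,0],99.5).round(1),"z",np.median(B[:,2]).round(2),"slope",np.polyfit(B[:,0],B[:,2],1)[0].round(4)
zb=cur(s)[0][2]+16
print("block",ed(zb-5,zb+5,25,75,40));print("frame",ed(9,15,56,75,56));print("deck",ed(-3,4,66,100,75))
E
python3 vis2.py w5
```

```text
cur deck mm, err rad, force deck: [19.92 -1.62 17.04] [-0.0021  0.0004 -0.002 ] [-1.75  0.45 -1.49] t 9.45 29.999611973762512 [-0.57  0.21  2.06  0.31  0.38  1.07]
block (7719, array([-33.28,  30.92]), 'mid', np.float64(-1.2), 'xmax', np.float64(59.6), 'z', np.float64(33.71), 'slope', np.float64(-0.0172))
frame (2155, array([-47.13,  46.68]), 'mid', np.float64(-0.23), 'xmax', np.float64(63.7), 'z', np.float64(12.26), 'slope', np.float64(-0.157))
deck (9546, array([-61.5 ,  60.68]), 'mid', np.float64(-0.48), 'xmax', np.float64(88.7), 'z', np.float64(0.26), 'slope', np.float64(-0.001))
```

Request:
step_arm([
  [-0.004,-0.002,0,0,0.002,0,1],
  [-0.008,-0.003,0,0,0.0045,0,1],
  [-0.012,-0.003,0,0,0.0045,0,1],
  [-0.016,-0.003,0,0,0.0045,0,1],
  [-0.02,-0.003,0,0,0.0045,0,1],
  [-0.024,-0.003,0,0,0.0045,0,1],
  [-0.028,-0.003,0,0,0.0045,0,1],
  [-0.028,-0.003,0,0,0.0045,0,1],
])

```text
time: 10.3
tool_pos: [0.5598, -0.181, 0.1108]
tool_rot: [0.95, -0.162, 0.262, 0.046]
contact_force: [0.5, -0.1, -2.1]
opening: 0.0139
grasp_force: 30.0
```

```bash
python3 goal.py; python3 vis2.py w6;python3 goal.py
```

```text
cur deck mm, err rad, force deck: [12.98 -0.88 17.02] [-0.0021  0.0142 -0.0019] [-0.61  0.12 -2.05] t 10.3 29.999530613422394 [-0.58  0.2   2.09  0.36  0.35  1.02]
block (6421, array([-32.52,  31.67]), 'mid', np.float64(-0.42), 'xmax', np.float64(52.5), 'z', np.float64(34.07), 'slope', np.float64(-0.0133))
frame (2699, array([-47.15,  46.82]), 'mid', np.float64(-0.17), 'xmax', np.float64(63.6), 'z', np.float64(12.28), 'slope', np.float64(-0.061))
deck (9749, array([-61.53,  60.72]), 'mid', np.float64(-0.37), 'xmax', np.float64(88.8), 'z', np.float64(0.29), 'slope', np.float64(-0.0042))
cur deck mm, err rad, force deck: [13.09 -0.89 17.03] [-0.0021  0.0143 -0.0019] [-0.55  0.39 -1.47] t 10.35 29.999694228172302 [-0.58  0.2   2.09  0.36  0.35  1.02]
```

Run:
```python
import numpy as np
q=np.load("q.npy")
for nm,xa,xb,ya,yb,za,zb in(("blkL",20,48,12,28,29,39),("blkR",20,48,-28,-12,29,39),("deck",70,86,-50,50,-4,4),("sideL",0,86,50,55,-4,4),("sideR",0,86,-55,-50,-4,4)):
    B=q[(q[:,0]>xa)&(q[:,0]<xb)&(q[:,1]>ya)&(q[:,1]<yb)&(q[:,2]>za)&(q[:,2]<zb)]
    print(nm,len(B))
    for x in np.arange(xa,xb,7):
        c=B[(B[:,0]>=x)&(B[:,0]<x+7)]
        if len(c)>10: print("  ",x,len(c),np.percentile(c[:,2],[20,50,80]).round(2))
```

```text
blkL 1884
   20 455 [33.39 33.84 34.37]
   27 461 [33.5  34.02 34.58]
   34 479 [33.5  34.07 34.58]
   41 489 [33.64 34.16 34.69]
blkR 1894
   20 452 [33.37 33.87 34.37]
   27 466 [33.43 34.01 34.56]
   34 476 [33.6  34.1  34.62]
   41 500 [33.7  34.25 34.81]
deck 5554
   70 2396 [-0.28  0.32  0.86]
   77 2412 [-0.27  0.32  0.85]
   84 746 [-0.23  0.35  0.89]
sideL 1329
   0 90 [-0.19  0.38  0.82]
   7 96 [-0.1   0.32  0.87]
   14 98 [-0.15  0.3   0.9 ]
   21 100 [-0.14  0.38  0.87]
   28 105 [-0.37  0.24  0.88]
   35 108 [-0.21  0.23  0.71]
   42 111 [-0.25  0.28  0.63]
   49 113 [-0.03  0.35  0.97]
   56 117 [-0.16  0.33  0.82]
   63 116 [-0.31  0.29  0.74]
   70 119 [-0.26  0.4   0.99]
   77 119 [-0.37  0.31  0.84]
   84 37 [-0.37  0.36  0.77]
sideR 1311
   0 93 [-0.33  0.23  0.63]
   7 98 [-0.29  0.29  0.86]
   14 98 [-0.37  0.12  0.72]
   21 94 [-0.35  0.2   0.65]
   28 106 [-0.34  0.15  0.74]
   35 105 [-0.39  0.21  0.71]
   42 107 [-0.34  0.21  0.75]
   49 109 [-0.49  0.04  0.77]
   56 110 [-0.26  0.3   0.73]
   63 116 [0.01 0.45 0.81]
   70 120 [-0.2   0.32  0.83]
   77 118 [-0.39  0.23  0.84]
   84 37 [-0.29  0.05  0.6 ]
```

Request:
step_arm([
  [0,0,0,0,-0.0025,0,1],
  [0,0,0,0,-0.0045,0,1],
  [-0.002,0,0,0,-0.0045,0,1],
  [-0.004,0,0,0,-0.0045,0,1],
  [-0.006,0,0,0,-0.0045,0,1],
  [-0.008,0,0,0,-0.0045,0,1],
  [-0.01,0,0,0,-0.0045,0,1],
  [-0.01,0,0,0,-0.0045,0,1],
])

```text
time: 11.15
tool_pos: [0.5578, -0.1802, 0.1096]
tool_rot: [0.952, -0.162, 0.255, 0.045]
contact_force: [-0.7, -0.2, -1.4]
opening: 0.0137
grasp_force: 30.0
```

```bash
python3 goal.py
```

```text
cur deck mm, err rad, force deck: [10.15 -0.87 17.02] [-0.0021  0.0002 -0.002 ] [-1.29 -0.39 -0.92] t 11.15 29.999667406082153 [-0.58  0.21  2.08  0.33  0.36  1.05]
```

Creep on, 0.2 mm per row.

Request:
step_arm([
  [-0.001,0,0,0,0,0,1],
  [-0.002,0,0,0,0,0,1],
  [-0.003,0,0,0,0,0,1],
  [-0.004,0,0,0,0,0,1],
  [-0.004,0,0,0,0,0,1],
  [-0.005,0,0,0,0,0,1],
  [-0.005,0,0,0,0,0,1],
  [-0.005,0,0,0,0,0,1],
])

```text
time: 11.95
tool_pos: [0.5569, -0.18, 0.1091]
tool_rot: [0.952, -0.162, 0.255, 0.045]
contact_force: [0.5, -0.1, -2.0]
opening: 0.0138
grasp_force: 30.0
```

```bash
python3 goal.py
```

```text
cur deck mm, err rad, force deck: [ 9.02 -0.91 17.01] [-0.0021  0.0003 -0.0019] [-0.5   0.04 -1.98] t 11.95 29.99956727027893 [-0.58  0.21  2.08  0.33  0.36  1.05]
```

Request:
step_arm([
  [-0.001,0,0,0,0,0,1],
  [-0.001,0,0,0,0,0,1],
  [-0.002,0,0,0,0,0,1],
  [-0.002,0,0,0,0,0,1],
  [-0.003,0,0,0,0,0,1],
  [-0.003,0,0,0,0,0,1],
  [-0.003,0,0,0,0,0,1],
  [-0.003,0,0,0,0,0,1],
])

```text
time: 12.75
tool_pos: [0.5564, -0.1799, 0.1089]
tool_rot: [0.952, -0.162, 0.255, 0.045]
contact_force: [-0.2, -0.1, -1.1]
opening: 0.0137
grasp_force: 30.0
```

```bash
python3 goal.py
```

```text
cur deck mm, err rad, force deck: [ 8.53 -0.96 17.07] [-0.0023  0.0007 -0.002 ] [-0.67 -0.19 -0.87] t 12.75 29.99987304210663 [-0.58  0.2   2.08  0.34  0.36  1.05]
```

Request:
step_arm([
  [-0.001,0,0,0,0,0,1],
  [-0.001,0,0,0,0,0,1],
  [-0.002,0,0,0,0,0,1],
  [-0.002,0,0,0,0,0,1],
  [-0.002,0,0,0,0,0,1],
  [-0.003,0,0,0,0,0,1],
  [-0.003,0,0,0,0,0,1],
  [-0.003,0,0,0,0,0,1],
])

```text
time: 13.55
tool_pos: [0.5562, -0.1799, 0.1089]
tool_rot: [0.952, -0.162, 0.256, 0.045]
contact_force: [3.2, -0.9, -0.4]
opening: 0.0136
grasp_force: 30.0
```

```bash
python3 goal.py;python3 vis2.py w7;python3 goal.py
```

```text
cur deck mm, err rad, force deck: [ 8.4  -1.08 17.17] [-0.0025  0.0017 -0.0019] [ 2.67  0.24 -2.05] t 13.55 30.003532469272614 [-0.58  0.2   2.09  0.34  0.36  1.04]
block (5568, array([-32.69,  31.46]), 'mid', np.float64(-0.59), 'xmax', np.float64(48.2), 'z', np.float64(33.93), 'slope', np.float64(-0.0296))
frame (2704, array([-47.34,  46.74]), 'mid', np.float64(-0.3), 'xmax', np.float64(63.5), 'z', np.float64(12.3), 'slope', np.float64(-0.0683))
deck (9926, array([-61.48,  60.77]), 'mid', np.float64(-0.46), 'xmax', np.float64(88.6), 'z', np.float64(0.27), 'slope', np.float64(-0.0038))
cur deck mm, err rad, force deck: [ 8.37 -1.06 17.18] [-0.0025  0.0017 -0.0019] [ 3.63 -0.09 -1.08] t 13.6 30.003511011600494 [-0.58  0.2   2.09  0.34  0.36  1.04]
```

Request:
step_arm([
  [0.002,0,0,0,0,0,1],
  [0.004,0,0,0,0,0,1],
  [0.006,0,0,0,0,0,1],
  [0.008,-0.001,0,0,0,0,1],
  [0.008,-0.001,0.004,0,0,0,1],
  [0.008,-0.001,0.008,0,0,0,1],
  [0.008,-0.001,0.012,0,0,0,1],
  [0.008,-0.001,0.012,0,0,0,1],
])

```text
time: 14.4
tool_pos: [0.5583, -0.18, 0.106]
tool_rot: [0.952, -0.162, 0.254, 0.044]
contact_force: [0.2, -0.4, -2.0]
opening: 0.0133
grasp_force: 30.0
```

```bash
python3 goal.py;python3 vis2.py w8;python3 goal.py
```

```text
cur deck mm, err rad, force deck: [ 8.61 -0.42 13.67] [-0.0016 -0.0013 -0.002 ] [-0.69 -0.26 -1.86] t 14.4 29.99960482120514 [-0.57  0.21  2.08  0.34  0.36  1.05]
block (5630, array([-32.1 ,  32.16]), 'mid', np.float64(0.07), 'xmax', np.float64(48.4), 'z', np.float64(30.28), 'slope', np.float64(-0.0378))
frame (2810, array([-47.39,  46.74]), 'mid', np.float64(-0.32), 'xmax', np.float64(63.5), 'z', np.float64(12.29), 'slope', np.float64(-0.0682))
deck (10285, array([-61.49,  60.69]), 'mid', np.float64(-0.43), 'xmax', np.float64(88.6), 'z', np.float64(0.25), 'slope', np.float64(-0.0049))
cur deck mm, err rad, force deck: [ 8.79 -0.46 13.78] [-0.0017 -0.001  -0.0019] [-1.16 -0.65 -2.29] t 14.45 29.99950021505356 [-0.57  0.21  2.08  0.34  0.36  1.05]
```

Request:
step_arm([
  [0.002,0.001,0,0,0,0,1],
  [0.004,0.0012,0,0,0,0,1],
  [0.004,0.0012,0,0,0,0,1],
  [0.004,0.0012,0,0,0,0,1],
  [0.004,0.0012,0,0,0,0,1],
  [0.004,0.0012,0,0,0,0,1],
  [0.004,0.0012,0,0,0,0,1],
  [0.004,0.0012,0,0,0,0,1],
])

```text
time: 15.25
tool_pos: [0.5595, -0.1809, 0.1072]
tool_rot: [0.952, -0.162, 0.255, 0.045]
contact_force: [-0.0, 0.7, -2.2]
opening: 0.014
grasp_force: 30.0
```

```bash
python3 vis2.py w9;python3 goal.py
```

```text
block (6002, array([-32.46,  31.59]), 'mid', np.float64(-0.46), 'xmax', np.float64(50.3), 'z', np.float64(30.69), 'slope', np.float64(-0.0314))
frame (2832, array([-47.24,  46.69]), 'mid', np.float64(-0.27), 'xmax', np.float64(63.7), 'z', np.float64(12.3), 'slope', np.float64(-0.0812))
deck (10139, array([-61.31,  60.63]), 'mid', np.float64(-0.28), 'xmax', np.float64(88.6), 'z', np.float64(0.3), 'slope', np.float64(-0.0039))
cur deck mm, err rad, force deck: [10.53 -0.93 14.02] [-0.0021  0.0003 -0.002 ] [-1.55  0.37 -1.43] t 15.3 29.999675452709198 [-0.57  0.21  2.08  0.34  0.36  1.05]
```

Request:
step_arm([
  [-0.0024,-0.0008,0,0,0,0,1],
  [-0.0024,-0.0008,0,0,0,0,1],
  [-0.0024,-0.0008,0.002,0,0,0,1],
  [-0.0024,-0.0008,0.005,0,0,0,1],
  [-0.0024,-0.0008,0.008,0,0,0,1],
  [-0.0024,-0.0008,0.011,0,0,0,1],
  [-0.0024,-0.0008,0.014,0,0,0,1],
  [-0.0024,-0.0008,0.014,0,0,0,1],
])

```text
time: 16.1
tool_pos: [0.5607, -0.1811, 0.1038]
tool_rot: [0.952, -0.162, 0.255, 0.045]
contact_force: [-0.3, 0.3, -1.2]
opening: 0.0139
grasp_force: 30.0
```

```bash
python3 goal.py; python3 vis2.py w10;python3 goal.py
```

```text
cur deck mm, err rad, force deck: [ 9.86 -0.75 10.41] [-0.0021  0.0001 -0.0019] [-0.98  0.19 -0.87] t 16.1 29.999460875988007 [-0.57  0.22  2.08  0.34  0.35  1.04]
block (5886, array([-32.38,  31.78]), 'mid', np.float64(-0.26), 'xmax', np.float64(49.6), 'z', np.float64(27.05), 'slope', np.float64(-0.032))
frame (2939, array([-47.3 ,  46.83]), 'mid', np.float64(-0.24), 'xmax', np.float64(63.6), 'z', np.float64(12.31), 'slope', np.float64(-0.0574))
deck (10573, array([-61.44,  60.7 ]), 'mid', np.float64(-0.41), 'xmax', np.float64(88.8), 'z', np.float64(0.27), 'slope', np.float64(-0.0045))
cur deck mm, err rad, force deck: [ 9.91 -0.76 10.44] [-0.0021  0.0002 -0.0019] [ 0.08 -0.37 -1.75] t 16.15 29.99964952468872 [-0.57  0.22  2.08  0.34  0.35  1.04]
```

Request:
step_arm([
  [0,0,0.003,0,0,0,1],
  [0,0,0.006,0,0,0,1],
  [0,0,0.009,0,0,0,1],
  [0,0,0.012,0,0,0,1],
  [0,0,0.015,0,0,0,1],
  [0,0,0.018,0,0,0,1],
  [0,0,0.018,0,0,0,1],
  [0,0,0.018,0,0,0,1],
])

```text
time: 16.95
tool_pos: [0.5629, -0.1819, 0.1]
tool_rot: [0.952, -0.162, 0.255, 0.045]
contact_force: [-0.5, -0.1, -1.8]
opening: 0.0141
grasp_force: 30.0
```

```bash
python3 goal.py
```

```text
cur deck mm, err rad, force deck: [ 9.91 -0.76  5.99] [-0.0021  0.0002 -0.002 ] [-1.28 -0.28 -1.29] t 16.95 29.999546706676483 [-0.57  0.23  2.08  0.35  0.34  1.03]
```

Request:
step_arm([
  [0,0,0.002,0,0,0,1],
  [0,0,0.004,0,0,0,1],
  [0,0,0.006,0,0,0,1],
  [0,0,0.008,0,0,0,1],
  [0,0,0.01,0,0,0,1],
  [0,0,0.012,0,0,0,1],
  [0,0,0.013,0,0,0,1],
  [0,0,0.013,0,0,0,1],
])

```text
time: 17.75
tool_pos: [0.5644, -0.1825, 0.0972]
tool_rot: [0.952, -0.162, 0.255, 0.045]
contact_force: [1.1, -0.2, -1.8]
opening: 0.0133
grasp_force: 30.0
```

```bash
python3 vis2.py w11; python3 goal.py
```

```text
block (6199, array([-37.2 ,  37.42]), 'mid', np.float64(0.11), 'xmax', np.float64(60.0), 'z', np.float64(19.38), 'slope', np.float64(-0.0844))
frame (3178, array([-47.34,  46.78]), 'mid', np.float64(-0.28), 'xmax', np.float64(63.7), 'z', np.float64(12.3), 'slope', np.float64(-0.0888))
deck (11403, array([-61.47,  60.81]), 'mid', np.float64(-0.35), 'xmax', np.float64(88.6), 'z', np.float64(0.29), 'slope', np.float64(-0.0029))
cur deck mm, err rad, force deck: [ 9.98 -0.79  2.76] [-0.0021  0.0003 -0.0019] [-1.88 -0.2  -0.81] t 17.8 29.99950736761093 [-0.57  0.24  2.08  0.35  0.33  1.03]
```

Request:
step_arm([
  [0,0,0.001,0,0,0,1],
  [0,0,0.001,0,0,0,1],
  [0,0,0.002,0,0,0,1],
  [0,0,0.002,0,0,0,1],
  [0,0,0.003,0,0,0,1],
  [0,0,0.003,0,0,0,1],
  [0,0,0.003,0,0,0,1],
  [0,0,0.003,0,0,0,1],
])

```text
time: 18.6
tool_pos: [0.5646, -0.1825, 0.097]
tool_rot: [0.952, -0.162, 0.255, 0.045]
contact_force: [-8.0, 1.6, 6.6]
opening: 0.0141
grasp_force: 30.0
```

```bash
python3 goal.py;  python3 goal.py
```

```text
cur deck mm, err rad, force deck: [10.02 -0.81  2.53] [-0.0022  0.0007 -0.0021] [-3.68 -1.16  9.72] t 18.6 30.005715787410736 [-0.57  0.24  2.08  0.36  0.33  1.03]
cur deck mm, err rad, force deck: [10.02 -0.81  2.53] [-0.0022  0.0007 -0.0021] [-3.68 -1.16  9.72] t 18.6 30.005715787410736 [-0.57  0.24  2.08  0.36  0.33  1.03]
```

Request:
step_arm([
  [0,0,-0.001,0,0,0,1],
  [-0.001,0,-0.002,0,0,0,1],
  [-0.002,0,-0.002,0,0,0,1],
  [-0.003,0,-0.002,0,0,0,1],
  [-0.004,0,-0.002,0,0,0,1],
  [-0.005,0,-0.002,0,0,0,1],
  [-0.006,0,-0.002,0,0,0,1],
  [-0.006,0,-0.002,0,0,0,1],
])

```text
time: 19.4
tool_pos: [0.5636, -0.1824, 0.0965]
tool_rot: [0.952, -0.162, 0.255, 0.045]
contact_force: [0.2, -0.4, 2.7]
opening: 0.0139
grasp_force: 30.0
```

```bash
python3 goal.py; python3 vis2.py w12; python3 goal.py
python3 - <<'E'
import numpy as np
q=np.load("q.npy")
for y in(-20,20):
    for x in(20,27,34,41):
        c=q[(abs(q[:,0]-x)<3.5)&(abs(q[:,1]-y)<8)&(abs(q[:,2]-19)<4)];print(y,x,np.median(c[:,2]).round(2))
E
```

```text
cur deck mm, err rad, force deck: [ 8.96 -0.99  2.58] [-0.0025  0.0012 -0.002 ] [ 1.6  -0.32  2.15] t 19.4 30.002980828285217 [-0.57  0.24  2.08  0.36  0.33  1.02]
block (6062, array([-37.77,  38.32]), 'mid', np.float64(-0.31), 'xmax', np.float64(60.5), 'z', np.float64(19.2), 'slope', np.float64(-0.0975))
frame (3160, array([-47.54,  46.79]), 'mid', np.float64(-0.38), 'xmax', np.float64(63.6), 'z', np.float64(12.27), 'slope', np.float64(-0.0698))
deck (11411, array([-61.46,  60.74]), 'mid', np.float64(-0.41), 'xmax', np.float64(88.6), 'z', np.float64(0.26), 'slope', np.float64(-0.0042))
cur deck mm, err rad, force deck: [ 8.93 -0.99  2.58] [-0.0025  0.0011 -0.0019] [1.48 0.26 2.2 ] t 19.45 30.00287353992462 [-0.57  0.24  2.08  0.36  0.33  1.02]
-20 20 19.28
-20 27 19.34
-20 34 19.25
-20 41 19.35
20 20 19.21
20 27 19.36
20 34 19.28
20 41 19.32
```

Request:
step_arm([
  [-0.001,0,0,0,0,0,1],
  [-0.002,0,0,0,0,0,1],
  [-0.003,0,0,0,0,0,1],
  [-0.003,0,0,0,0,0,1],
  [-0.003,0,0,0,0,0,1],
  [-0.003,0,0,0,0,0,1],
  [-0.003,0,0,0,0,0,1],
  [-0.003,0,0,0,0,0,1],
], force=8)

```text
time: 20.25
tool_pos: [0.5631, -0.1822, 0.0963]
tool_rot: [0.952, -0.162, 0.256, 0.045]
contact_force: [3.9, -1.5, 3.0]
opening: 0.0142
grasp_force: 8.0
```

```bash
python3 goal.py
```

```text
cur deck mm, err rad, force deck: [ 8.44 -1.    2.61] [-0.0025  0.0015 -0.0019] [ 5.07 -0.17  0.49] t 20.25 8.00065129995346 [-0.57  0.24  2.08  0.36  0.33  1.02]
```

Against the stop (about 5 N uphill reaction), seated. Releasing.

Request:
step_arm([
  [0,0,0,0,0,0,0.6],
  [0,0,0,0,0,0,0.4],
  [0,0,0,0,0,0,0.2],
  [0,0,0,0,0,0,0.2],
  [0,0,0,0,0,0,0.2],
  [0,0,0,0,0,0,0.2],
  [0,0,0,0,0,0,0.2],
  [0,0,0,0,0,0,0.2],
])

```text
time: 21.05
tool_pos: [0.5627, -0.1819, 0.0958]
tool_rot: [0.952, -0.162, 0.255, 0.045]
contact_force: [0.3, 1.0, -0.0]
opening: 0.0373
grasp_force: 0.0
```

Request:
step_arm([
  [0,0,-0.02,0,0,0,0.2],
  [0,0,-0.06,0,0,0,0.2],
  [0,0,-0.12,0,0,0,0.2],
  [0,0,-0.2,0,0,0,0.2],
  [0,0,-0.3,0,0,0,0.2],
  [0,0,-0.4,0,0,0,0.2],
  [0,0,-0.45,0,0,0,0.2],
  [0,0,-0.45,0,0,0,0.2],
])

```text
time: 21.85
tool_pos: [0.5098, -0.1633, 0.1961]
tool_rot: [0.952, -0.162, 0.257, 0.046]
contact_force: [-0.1, -0.6, 0.2]
opening: 0.0373
grasp_force: 0.0
```

```bash
python3 vis.py pics/w13.png
python3 - <<'E'
import numpy as np
from h import observe
q=np.load("q.npy")
B=q[(abs(q[:,0]-8)<60)&(abs(q[:,1])<40)&(q[:,2]>17)&(q[:,2]<22)];print(len(B),np.percentile(B,[1,50,99],axis=0).round(1))
for y in(-20,20):
    for x in(-20,0,20,40):
        c=q[(abs(q[:,0]-x)<3.5)&(abs(q[:,1]-y)<8)&(abs(q[:,2]-19)<4)];print(y,x,np.median(c[:,2]).round(2) if len(c) else None)
s=observe();print(s["time"],s["opening"],s["contact_force"])
E
```

```text
6951 [[-48.3 -31.9  17.7]
 [  6.8  -0.3  19.3]
 [ 47.9  31.1  21.1]]
-20 -20 19.26
-20 0 19.43
-20 20 19.19
-20 40 19.22
20 -20 19.43
20 0 19.39
20 20 19.28
20 40 19.28
21.9 0.0372704750881803 [ 0.20343941  0.15828424 -0.33597036]
```

View pics/w13.png

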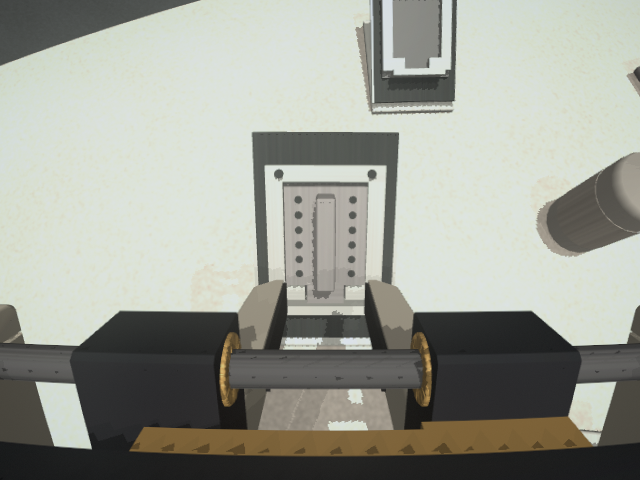

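The cassette lies flat and square in the pocket at (325,240), with its tongue in the downhill notch at (325,295). The gripper is clear of it.

```bash
python3 -c "
from cell import *
print(finish_job())"
```

```text
the job is handed in; nothing more can be done
None
```

The cassette is home in the middle-sized stand's pocket, tongue downhill and flat and square by the last depth check; the arm is clear of it, and the job was handed in at about 22 s with no verdict shown.

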